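# Face the wax tin to the code reader, close it, and lift off its outer lid

### The arm

A 6-joint arm with a two-finger parallel gripper is mounted at the origin on a cart in front of the work surface, level with it; the furniture and walls round the work are solid. World frame = base frame: x ahead of the robot, y to its left, z up, the work surface at z = 0. Lengths are in m, angles in rad, forces in N, time in s.
With the tool pointing down it reaches from about 0.425 to 0.95 m from the base axis. Payload 3.5 kg.
Tool frame: the origin (TCP) lies at the very end of the fingers, on their centre line; the grasp point (between the pads) lies 19 mm behind it; z points along the fingers, y is the line along which they close (so a half turn about z gives the same grasp; the last joint's range is limited). The gripper opens to 85 mm and grips with 20 to 120 N. Pads are 22 mm wide; open, the fingers measure 114 mm over their backs; the gripper's body (76 mm by 85 mm) begins 54 mm behind the grasp point. The pads swing forward as they close: fully open they stand 13 mm farther back than shut.
Start: joints at [-1.352, 0.286, 1.577, -0, 1.279, -0.15], TCP at [0.243, -0.63, 0.231] pointing down, gripper open.
Joint ranges: [-2.77, 2.77], [-0.9, 2.22], [0.21, 2.48], [-1.53, 4.67], [0.24, 2.81], [-2.84, 2.84]. Speed limits (rad/s): [2.79, 2.79, 3.14, 3.14, 3.14, 3.14].

### API

Orientations are given as a unit quaternion [x, y, z, w].
In Python, from plant import ctrl gives the robot as it stands.
- The arm moves only by the tool carry_out, never from a script. Its argument "deltas" is one flat list of numbers, 6 for each row, row after row: the shift along the tool's x, y, z in m, then the turn, a rotation vector about the tool's x, y, z in rad. A call has 1 to 5 rows; each row is the pose to reach, as a shift and turn from the pose commanded when the call began, along the tool's axes at that moment; what a row does not reach only later rows make up. A row lasts 1/8 s, in which the tool goes at most 62.5 mm and 10.7 degrees, less where a joint would pass 70% of its speed; a pose out of reach is approached as far as the arm can. A call with a gripper value outside its range is refused whole. "grip" is the opening in per cent of the stroke, from 0 (shut) to 100 (fully open), set as the call begins (left out, the last holds). The fingers move at their own pace and stop on an object; "grip_force" is the grip in N (left out, the last holds). Time passes only in rows, so rows that repeat a pose let the fingers close. It gives the time, the measured TCP pose, the force, the opening and the grip force at its end, in the units of the state.
- ctrl.get_state(): the state, without advancing time (a new reading comes with each control period).
- ctrl.read_camera(name): name is "scene" or "top"; returns (picture, depth): 420x560x3 uint8, red, green, blue; 420x560 float32, m along the optical axis (not along the pixel's ray), 0 where there is no reading.
- ctrl.camera_model(name): a dict with "intrinsics" (3x3 intrinsics, pixels), "extrinsics" (4x4, takes a point from world to camera coordinates). Camera axes: x right, y down, z forward; pixel columns grow to the right and rows downward; lengths in m; the calibration is good to about 2 mm. A picture is of the moment at which its call begins. camera_model takes no time and is no camera call.
- ctrl.sign_off(): hands the job in; it is judged then, once.
Trained networks look in the newest picture that a camera, given by its name, has taken for a name from the list of things; names that differ only in an ending like _2 or _b are one class to them, and where a whole thing is asked for, a point or a joint stands for the part that bears it (a point fixed in the world has none). Each returns a list of dicts, best first, with "score" (0 to 1); they miss things now and then, are a little off and sometimes report something else, mostly with a low value. They report only what shows in the picture. A call takes as long as a camera call. They do not tell look-alikes from the thing itself.
- ctrl.find_in(camera, query): "uv" ([column, row] in pixels, amid what is visible of it).
The state is a dict: "time": time; "qpos": joint angles; "dq": joint speeds; "joint_efforts": joint torques, N m; "eef_pos": TCP position; "tcp_rot": TCP orientation; "contact_force": force on the tool from outside, world axes, zero at the start; "wrist_torque": the same for the moment, N m; "opening": opening from 0.0 (shut) to 1.0 (fully open); "finger_force": force on a finger pad.
Only numpy, scipy, OpenCV 4.12 (cv2) and the standard library are available. Lean on these libraries where they do the work, as an engineer would, in place of code of your own. Each camera call takes 0.05 s, during which the arm holds its last target. There are 200 camera calls.

### The job

Check in the open wax tin: turn it where it stands until its label plate faces the code reader's window, then, carrying the nested pair of lids by the inner lid's knob, lower them together onto the tin (do not drop them) so that the inner lid is fully home in its mouth. Then let go of the knob, take the outer lid by its rim and lift it alone off the inner lid, which stays seated, and finish still holding the outer lid level over the tin, clear above the knob, so that I can lay a slip on the inner lid. Keep the tin upright and do not disturb the glue bottle, tape or sanding block.

Things in the scene. Friction and masses are not known exactly. Their poses are not given: they have to be found in the camera images.
- tin: Open, loose steel tin half full of hard wax: cylinder 52 mm in diameter, 75 mm tall, wall 3 mm (mouth 46 mm), about 0.45 kg, upright in front of the code reader. Origin: centre of its underside, z up; +x points out through the middle of its label plate. Higher than 36 mm its side is a plain cylinder all round, where it can be gripped from above across 52 mm and turned.
- tin_label (a point): Middle of the tin's label plate: a brass plate with dark bars, 34 mm wide, on the tin's side 8 to 36 mm above its underside, with a small finger tab at its upper edge standing out to 36 mm from the tin's axis. This point is 29 mm out from the axis, 22 mm up.
- reader: Code reader, fixed to the bench: grey block 60 mm wide, 72 mm tall, on a foot 60 x 74 mm. Origin: centre of its underside; its front looks along its own -x. The tin stands about 110 mm in front of the origin.
- reader_window (a point): Centre of the code reader's dark window (50 x 36 mm with its frame) on its front face, 34 mm above the bench. The label plate faces it when the tin's +x axis points from the tin's axis to this point, seen from above.
- inner_lid: Loose inner lid, 0.2 kg, 50 mm tall. Origin: centre of its underside, z up; on the tin it lies 63 mm above the tin's origin. Upward: round plug 39 mm in diameter, foot tapered (0 to 12 mm; 3.5 mm play in the mouth), flange 55 mm in diameter (12 to 16 mm) that rests on the tin's rim, stem 14 mm thick, knob. Starts upright on the bench, the outer lid nested on it.
- inner_lid_knob (a point): Centre of the inner lid's wooden knob, 20 mm in diameter, 14 mm tall, 43 mm above the inner lid's origin. Gripped from above and lifted it carries both lids, the outer one lying loose on the flange.
- outer_lid: Loose outer lid, about 0.07 kg: round steel cap 67 mm in diameter, 10 mm tall, with a central hole 32 mm wide through which the knob stands up 31 mm. Origin: centre of its lower edge, z up. Lies loose on the inner lid's flange (3.5 mm sideways play), origin 9 mm above the inner lid's. On the tin its rim spans 72 to 82 mm above the bench and can be gripped from above across 67 mm.
- glue_bottle_2: Bystander: small glue bottle with dark cap, 58 x 54 x 148 mm, standing on the bench; origin at its underside. Leave it alone.
- masking_tape: Bystander: roll of masking tape lying flat, 96 mm across, 24 mm tall; origin at the centre of its underside. Leave it alone.
- sanding_block: Bystander: cork sanding block, 85 x 122 x 32 mm, lying on the bench; origin at the centre of its underside. Leave it alone.
Not all that is in view belongs to the job. Several things have the shape of the outer_lid; the one meant has the colours described above. What is shaped like the inner_lid but pink is not meant.

How it is judged:
By the outcome, as a careful person would: the job done as asked, in the order asked, and still so for the second after the job is handed in, while the arm keeps its last pose, push and grip.
It also fails if it takes over 51 s, if anything falls off the work surface, if the arm or the gripper's body presses on something with over 40 N, if the wrist force passes 120 N, or if a joint passes its speed limit or range.

## Working session

There is one attempt and no reset: what is moved stays moved. The work goes in short steps, Python scripts to look and compute and a tool call to move; the robot and the scene stay as the last step left them, time stands still between calls to the robot, and variables do not carry over. Pictures are saved under pics/ and viewed, at most 10 in all, crops included, and the job is handed in when it is done.

Besides the shell and the picture viewer there is one more tool, called by a JSON object that holds its "name" and its "arguments", one argument or row to a line. carry_out: Moves the arm, as the interface text tells. Its arguments: {"type":"object","properties":{"deltas":{"type":"array"},"grip":{"type":"number"},"grip_force":{"type":"number"}},"required":["deltas"]}

```bash
mkdir -p pics; ls
cat > h.py <<'E'
import numpy as np, cv2
from plant import ctrl
def pts(cam, d):
    m=ctrl.camera_model(cam);K=np.array(m["intrinsics"]);T=np.linalg.inv(np.array(m["extrinsics"]))
    v,u=np.mgrid[0:d.shape[0],0:d.shape[1]]
    P=np.stack([(u-K[0,2])/K[0,0]*d,(v-K[1,2])/K[1,1]*d,d],-1)
    return P@T[:3,:3].T+T[:3,3]
E
cat > a.py <<'E'
from h import *
for c in("scene","top"):
    im,d=ctrl.read_camera(c); cv2.imwrite(f"pics/{c}1.png",im[...,::-1]); np.savez(f"{c}1.npz",im=im,d=d)
    P=pts(c,d)
    for q in("tin","tin_label","reader","reader_window","inner_lid","inner_lid_knob","outer_lid","glue_bottle_2","masking_tape","sanding_block"):
        for r in ctrl.find_in(c,q)[:4]:
            u,v=np.round(r["uv"]).astype(int); print(c,q,round(r["score"],2),u,v,P[v,u].round(3))
s=ctrl.get_state();print(s)
E
python3 a.py
```

```text
pics
scene tin 0.88 262 216 [ 0.528 -0.235  0.053]
scene tin_label 0.94 261 216 [ 0.523 -0.235  0.055]
scene reader 0.58 290 202 [ 0.636 -0.245  0.05 ]
scene reader_window 0.91 288 200 [ 0.638 -0.237  0.053]
scene reader_window 0.3 262 217 [ 0.526 -0.236  0.051]
scene inner_lid 0.47 244 252 [ 0.398 -0.283  0.034]
scene inner_lid_knob 0.53 241 251 [ 0.413 -0.261  0.02 ]
scene outer_lid 0.65 243 260 [ 0.385 -0.29   0.022]
scene outer_lid 0.64 344 333 [ 0.33  -0.577  0.01 ]
scene outer_lid 0.57 260 217 [ 0.524 -0.231  0.051]
scene glue_bottle_2 0.66 211 181 [ 0.56  -0.034  0.079]
scene glue_bottle_2 0.65 247 251 [ 0.404 -0.287  0.035]
scene masking_tape 0.76 333 285 [ 0.426 -0.498  0.025]
scene masking_tape 0.33 212 181 [ 0.558 -0.04   0.081]
scene sanding_block 0.92 370 253 [ 0.582 -0.506  0.025]
top tin 0.94 256 208 [ 0.548 -0.22   0.047]
top tin_label 0.7 259 211 [ 0.542 -0.227  0.044]
top reader 0.97 262 167 [ 0.646 -0.236  0.073]
top reader 0.32 277 263 [ 0.415 -0.271  0.013]
top reader_window 0.6 258 167 [ 0.646 -0.226  0.074]
top inner_lid 0.96 239 275 [ 0.384 -0.18   0.051]
top 
[... 471 characters left out ...]
time': 1.1, 'qpos': array([-1.35201049e+00,  2.86300952e-01,  1.57669386e+00, -1.90808962e-05,
        1.27859049e+00, -1.49993939e-01]), 'dq': array([ 0.00110111, -0.00102876,  0.00060142, -0.00099213,  0.00177886,
       -0.00077774]), 'joint_efforts': array([ 1.41383029e-03, -4.05970681e+01, -2.92940301e+01, -1.02161559e-04,
        5.18371762e-04, -1.60377695e-06]), 'eef_pos': array([ 0.24334732, -0.62959828,  0.23132756]), 'tcp_rot': array([ 9.83047792e-01,  1.83349500e-01, -9.00435744e-06,  3.98423483e-06]), 'contact_force': array([ 0.09366361, -0.05206788, -0.21446053]), 'wrist_torque': array([ 0.00871259, -0.00735319, -0.0003141 ]), 'finger_force': 0.0, 'opening': 0.9974607998533779}
```

```bash
python3 -c "
import cv2
a=cv2.imread('pics/top1.png')[120:330,130:430];b=cv2.imread('pics/scene1.png')[130:370,160:420]
cv2.imwrite('pics/t2.png',cv2.resize(a,None,fx=2.6,fy=2.6,interpolation=2));cv2.imwrite('pics/s2.png',cv2.resize(b,None,fx=2.5,fy=2.5,interpolation=2))"
```

```text
(no output)
```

View pics/t2.png

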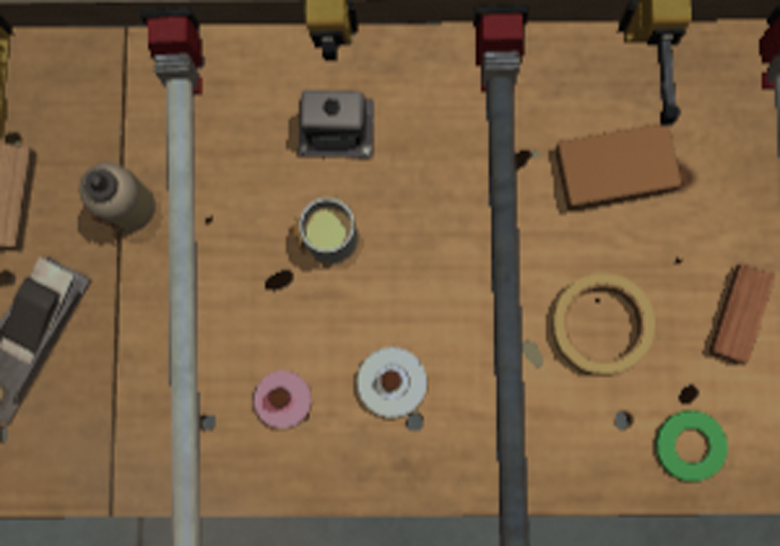

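View pics/s2.png

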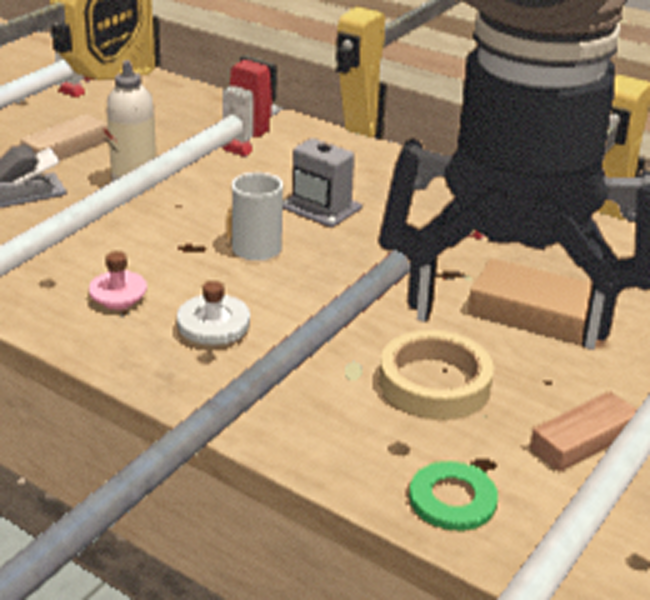

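The top view shows the tin at crop (327,230), the white lid pair at (391,382) and the pink decoy at (282,400), with two bars on either side. In the scene view the brass label is just visible at the tin's left edge, around crop (230,222). Next I'll measure from the point clouds.

```bash
cat > b.py <<'E'
from h import *
from scipy.optimize import least_squares
def circ(Q,r=None):
    c=Q.mean(0)
    f=(lambda p:np.hypot(*(Q-p[:2]).T)-p[2]) if r is None else (lambda p:np.hypot(*(Q-p[:2]).T)-r)
    return least_squares(f,[*c,.03] if r is None else c,loss='soft_l1',f_scale=.002).x.round(4)
A={}
for c in("scene","top"):
    z=np.load(c+"1.npz"); A[c]=(z["im"].astype(int),pts(c,z["d"]))
def sel(c,xy,r,z0,z1):
    im,P=A[c]; m=(np.hypot(P[...,0]-xy[0],P[...,1]-xy[1])<r)&(P[...,2]>z0)&(P[...,2]<z1); return P[m],im[m],m
for c in A:
    Q,I,_=sel(c,(.55,-.23),.045,.066,.085); print(c,"tin rim",len(Q),circ(Q[:,:2]),circ(Q[:,:2],.0245),Q[:,2].max())
    Q,I,_=sel(c,(.55,-.23),.045,.045,.065); print(c,"tin wall",len(Q),circ(Q[:,:2],.026))
    Q,I,m=sel(c,(.55,-.23),.055,.006,.045); b=(I[:,0]-I[:,2]>45)
    print(c,"brass",b.sum()); print(np.c_[np.argwhere(m)[b][:, ::-1],Q[b].round(3)*1000,I[b]].astype(int)[:40])
    for n,xy in(("white",(.404,-.28)),("pink",(.39,-.19))):
        Q,I,_=sel(c,xy,.05,.044,.06);print(c,n,"knobtop",len(Q),Q.mean(0).round(4))
        Q,I,_=sel(c,xy,.05,.012,.024);print(c,n,"disc",len(Q),circ(Q[:,:2]),np.median(Q[:,2]))
    Q,I,_=sel(c,(.655,-.235),.06,.066,.08);print(c,"reader top",len(Q),Q.min(0),Q.max(0), cv2.minAreaRect((Q[:,:2]*1000).astype(np.float32)))
    Q,I,_=sel(c,(.655,-.235),.07,.015,.06);print(c,"reader side",len(Q),cv2.minAreaRect((Q[:,:2]*1000).astype(np.float32)))
    Q,I,_=sel(c,(.655,-.235),.08,.003,.012);print(c,"foot",len(Q),cv2.minAreaRect((Q[:,:2]*1000).astype(np.float32)))
im,P=A["top"]
for u,v in((200,180),(201,210),(202,250),(202,300),(322,160),(323,210),(326,260),(328,300),(258,131),(197,138),(322,138),(261,161)): print(u,v,P[v,u].round(3))
E
python3 b.py
```

```text
scene tin rim 168 [ 0.5464 -0.2213  0.0242] [ 0.5464 -0.2212] 0.079074010635242
scene tin wall 192 [ 0.5474 -0.2206]
scene brass 22
[[ 251  213  546 -185   36  201  162  110]
 [ 252  213  545 -189   38  174  140   95]
 [ 252  214  543 -191   37  146  115   79]
 [ 251  215  535 -193   38  185  143   90]
 [ 252  215  538 -195   37  153  122   82]
 [ 251  216  535 -194   36  171  133   81]
 [ 252  216  538 -194   34  136  107   71]
 [ 251  217  534 -194   33  150  112   64]
 [ 252  217  538 -194   31  124   96   63]
 [ 251  218  534 -194   30  146  109   60]
 [ 252  218  534 -198   31  123   95   63]
 [ 251  219  536 -193   26  146  110   61]
 [ 252  219  537 -195   26  124   97   63]
 [ 251  220  536 -193   23  154  114   65]
 [ 252  220  536 -196   24  127   99   64]
 [ 251  221  536 -193   20  150  114   64]
 [ 252  221  540 -193   18  126  100   68]
 [ 251  222  535 -193   17  149  111   64]
 [ 252  222  539 -194   16  130  102   72]
 [ 251  223  536 -192   13  151  111   64]
 [ 252  223  541 -192   11  130  104   68]
 [ 251  224  534 -194   12  158  119   71]]
scene white knobtop 5
[... 2835 characters left out ...]
57812, -223.90411376953125), (59.11359786987305, 39.404808044433594), 88.62603759765625)
top reader side 129 ((644.8062744140625, -231.12210083007812), (28.164697647094727, 66.19853973388672), 25.70795440673828)
top foot 739 ((656.3526611328125, -235.63829040527344), (156.14610290527344, 155.09934997558594), 79.02806091308594)
200 180 [ 0.618 -0.081  0.055]
201 210 [ 0.542 -0.086  0.059]
202 250 [ 0.445 -0.091  0.056]
202 300 [ 0.326 -0.093  0.054]
322 160 [ 0.666 -0.384  0.058]
323 210 [ 0.54  -0.384  0.059]
326 260 [ 0.419 -0.39   0.057]
328 300 [ 0.324 -0.393  0.053]
258 131 [ 0.696 -0.234  0.196]
197 138 [ 0.715 -0.078  0.092]
322 138 [ 0.714 -0.383  0.087]
261 161 [ 0.66  -0.234  0.076]
```

```bash
cat > d.py <<'E'
import sys
from h import *
from scipy.spatial.transform import Rotation as R
s=ctrl.get_state(); q=R.from_quat(s["tcp_rot"])
def to(x,y,z,yaw):
    tgt=R.from_matrix(np.array([[np.cos(yaw),np.sin(yaw),0],[np.sin(yaw),-np.cos(yaw),0],[0,0,-1]]))
    return np.r_[q.inv().apply(np.array([x,y,z])-s["eef_pos"]),(q.inv()*tgt).as_rotvec()].round(4)
if __name__=="__main__":
    print("t",round(s["time"],2),s["eef_pos"].round(4),"F",s["contact_force"].round(1),s["opening"].round(3),s["finger_force"])
    a=[float(v) for v in sys.argv[1:]]
    for i in range(0,len(a),4): print(to(*a[i:i+4]).tolist())
E
cat >> b.py <<'E'
print("----")
c=np.array([.5467,-.2208])
for k in A:
    im,P=A[k]; r=np.hypot(*(P[...,:2]-c).transpose(2,0,1)); m=(r>.0275)&(r<.038)&(P[...,2]>.012)&(P[...,2]<.045)
    Q=P[m];I=im[m];a=np.degrees(np.arctan2(*(Q[:,:2]-c).T[::-1]))
    o=np.argsort(a); print(k); print(np.c_[np.argwhere(m)[:,::-1],a,r[m]*1000,Q[:,2]*1000,I][o].astype(int)[:60])
E
python3 b.py | sed -n '/----/,$p'; python3 d.py .5467 -.2208 .231 1.43
```

```text
----
scene
[[ 257  230 -170   27   12  142  138  130]
 [ 258  229 -164   28   16  147  145  134]
 [ 259  223 -159   27   34  149  146  137]
 [ 260  222 -153   28   38  150  145  136]
 [ 262  221 -143   27   40  158  154  143]
 [ 262  231 -143   31   14  155  150  141]
 [ 263  228 -138   27   20  160  157  146]
 [ 264  229 -133   28   18  160  157  146]
 [ 267  223 -118   29   34  162  158  149]
 [ 268  224 -111   28   30  160  154  146]
 [ 251  213   90   36   36  201  162  110]
 [ 252  213   93   31   38  174  140   95]
 [ 252  214   97   30   36  146  115   79]
 [ 252  221  104   28   18  126  100   68]
 [ 252  222  106   28   15  130  102   72]
 [ 252  217  107   27   31  124   96   63]
 [ 252  216  107   27   34  136  107   71]
 [ 252  215  109   27   37  153  122   82]
 [ 251  223  109   30   13  151  111   64]
 [ 251  219  111   30   25  146  110   61]
 [ 251  221  111   29   19  150  114   64]
 [ 251  220  111   29   22  154  114   65]
 [ 251  215  112   29   37  185  143   90]
 [ 251  222  113   29   17  149  111   64]
 [ 251  216  114   29   35  171  133   81]
 [ 251  217  1
[... 549 characters left out ...]
  92  33  39 105  77  45]
 [245 210  94  28  41 113  99  74]
 [245 211  98  28  39 123  99  61]
 [245 212 102  29  37 114  85  49]
 [245 213 105  30  32 102  74  40]
 [246 213 106  27  31  49  40  30]
 [246 214 110  28  28  41  30  17]
 [245 215 111  32  22  65  49  30]
 [245 214 111  30  36  79  57  31]
 [246 215 113  29  25  52  38  22]]Traceback (most recent call last):
  File "d.py", line 9, in <module>
    print("t",round(s["time"],2),s["eef_pos"].round(4),"F",s["contact_force"].round(1),s["opening"].round(3),s["finger_force"])
                                                                                       ^^^^^^^^^^^^^^^^^^
AttributeError: 'float' object has no attribute 'round'
```

```bash
sed -i 's/s\["opening"\].round(3)/round(s["opening"],3)/' d.py; python3 d.py .5467 -.2208 .231 1.5
```

```text
t 1.1 [ 0.2433 -0.6296  0.2313] F [ 0.1 -0.1 -0.2] 0.997 0.0
[0.4303, -0.272, 0.0003, -0.0, 0.0, -1.1312]
```

{"name": "carry_out", "arguments": {
  "deltas": [0.05, -0.032, 0, 0, 0, -0.13, 0.1, -0.064, 0, 0, 0, -0.27, 0.15, -0.096, 0, 0, 0, -0.4, 0.2, -0.128, 0, 0, 0, -0.55, 0.25, -0.16, 0, 0, 0, -0.7],
  "grip": 100
}}

```text
time: 1.72
eef_pos: [0.4198, -0.3887, 0.2316]
tcp_rot: [0.859, 0.511, 0.0, 0.0]
contact_force: [0.4, -0.9, -0.2]
opening: 1.0
finger_force: 0.0
```

```bash
python3 d.py .5467 -.2208 .231 1.5
```

```text
t 1.73 [ 0.4198 -0.3887  0.2316] F [ 0.4 -0.9 -0.2] 1.0 0.0
[0.2081, 0.0314, 0.0006, 0.0008, 0.0004, -0.4265]
```

{"name": "carry_out", "arguments": {
  "deltas": [0.05, 0.008, 0, 0, 0, -0.1, 0.1, 0.016, 0, 0, 0, -0.21, 0.15, 0.024, 0, 0, 0, -0.32, 0.195, 0.03, 0.03, 0, 0, -0.4265, 0.208, 0.0314, 0.06, 0, 0, -0.4265]
}}

```text
time: 2.35
eef_pos: [0.5481, -0.2209, 0.1714]
tcp_rot: [0.732, 0.681, 0.0, 0.001]
contact_force: [0.4, 0.8, -0.6]
opening: 0.998
finger_force: 0.0
```

```bash
python3 d.py .5467 -.2208 .045 1.5
```

```text
t 2.35 [ 0.5481 -0.2209  0.1714] F [ 0.4  0.8 -0.6] 0.998 0.0
[0.0, -0.0016, 0.1264, 0.0019, 0.0006, -0.0009]
```

{"name": "carry_out", "arguments": {
  "deltas": [0, -0.0015, 0.03, 0.0, 0, 0, 0, -0.0015, 0.06, 0, 0, 0, 0, -0.0015, 0.09, 0, 0, 0, 0, -0.0015, 0.115, 0, 0, 0, 0, -0.0015, 0.127, 0, 0, 0]
}}

```text
time: 2.98
eef_pos: [0.5442, -0.2224, 0.0427]
tcp_rot: [0.733, 0.68, -0.0, -0.001]
contact_force: [-0.5, 0.1, -0.8]
opening: 1.001
finger_force: 0.0
```

{"name": "carry_out", "arguments": {
  "deltas": [0, 0, 0, 0, 0, 0, 0, 0, 0, 0, 0, 0, 0, 0, 0, 0, 0, 0, 0, 0, 0, 0, 0, 0, 0, 0, 0, 0, 0, 0],
  "grip": 40,
  "grip_force": 40
}}

```text
time: 3.6
eef_pos: [0.5468, -0.2238, 0.0463]
tcp_rot: [0.733, 0.68, 0.001, 0.002]
contact_force: [3.2, -0.3, 5.4]
opening: 0.607
finger_force: 42.6
```

{"name": "carry_out", "arguments": {
  "deltas": [0, 0, 0, 0, 0, 0.1, 0, 0, 0, 0, 0, 0.22, 0, 0, 0, 0, 0, 0.34, 0, 0, 0, 0, 0, 0.46, 0, 0, 0, 0, 0, 0.58]
}}

```text
time: 4.22
eef_pos: [0.5435, -0.2233, 0.0461]
tcp_rot: [0.898, 0.441, -0.002, -0.001]
contact_force: [-5.1, 0.3, 11.9]
opening: 0.603
finger_force: 43.2
```

{"name": "carry_out", "arguments": {
  "deltas": [0, 0, 0, 0, 0, 0.12, 0, 0, 0, 0, 0, 0.24, 0, 0, 0, 0, 0, 0.36, 0, 0, 0, 0, 0, 0.48, 0, 0, 0, 0, 0, 0.6]
}}

```text
time: 4.85
eef_pos: [0.5439, -0.222, 0.0461]
tcp_rot: [0.988, 0.156, -0.002, -0.002]
contact_force: [-4.5, 3.7, 13.0]
opening: 0.605
finger_force: 43.2
```

{"name": "carry_out", "arguments": {
  "deltas": [0, 0, 0, 0, 0, 0.12, 0, 0, 0, 0, 0, 0.22, 0, 0, 0, 0, 0, 0.32, 0, 0, 0, 0, 0, 0.32, 0, 0, 0, 0, 0, 0.32]
}}

```text
time: 5.48
eef_pos: [0.5445, -0.2216, 0.0461]
tcp_rot: [1.0, -0.003, -0.001, -0.002]
contact_force: [-3.0, 3.7, 13.3]
opening: 0.598
finger_force: 43.0
```

```bash
cat > e.py <<'E'
from h import *
import sys
from scipy.optimize import least_squares
n=sys.argv[1]
for c in("scene","top"):
    im,d=ctrl.read_camera(c); cv2.imwrite(f"pics/{c}{n}.png",im[...,::-1]); np.savez(f"{c}{n}.npz",im=im,d=d)
E
python3 e.py 3; python3 d.py .5467 -.2208 .045 0; python3 -c "
import cv2,numpy as np
a=cv2.imread('pics/top3.png')[140:290,190:340];b=cv2.imread('pics/scene3.png')[150:300,190:340]
cv2.imwrite('pics/c3.png',np.hstack([cv2.resize(x,(400,400),interpolation=2) for x in (a,b)]))"
```

```text
t 5.58 [ 0.5445 -0.2216  0.0461] F [-2.9  5.5 12.7] 0.604 43.00767045468092
[0.0022, -0.0008, 0.0011, -0.0036, 0.0027, -0.005]
```

View pics/c3.png

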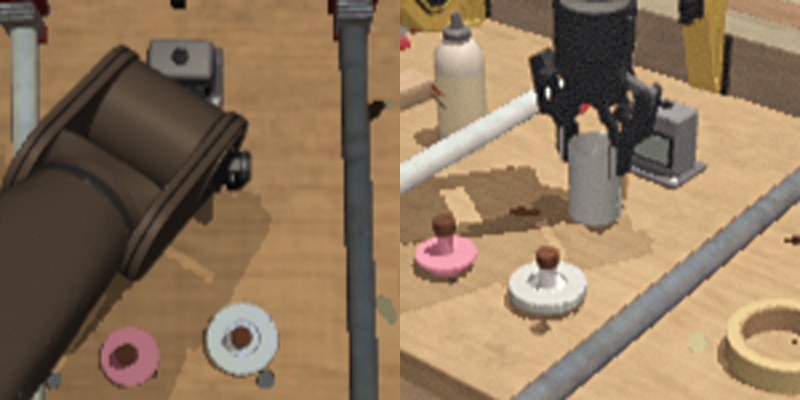

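The tin is still upright in the gripper, and a sliver of brass shows at its right edge near (625,190). I'll release it and back off to measure.

{"name": "carry_out", "arguments": {
  "deltas": [0, 0, 0, 0, 0, 0, 0, 0, 0, 0, 0, 0, 0, 0, 0, 0, 0, 0, 0, 0, -0.02, 0, 0, 0, 0, 0, -0.07, 0, 0, 0],
  "grip": 100
}}

```text
time: 6.2
eef_pos: [0.5431, -0.2219, 0.1131]
tcp_rot: [1.0, -0.002, -0.003, -0.002]
contact_force: [1.1, -0.2, 0.2]
opening: 1.0
finger_force: 0.0
```

{"name": "carry_out", "arguments": {
  "deltas": [-0.02, 0, -0.05, 0, 0, 0, -0.07, 0.03, -0.09, 0, 0, 0, -0.12, 0.05, -0.1, 0, 0, 0, -0.142, 0.058, -0.1, 0, 0, 0, -0.142, 0.058, -0.1, 0, 0, 0]
}}

```text
time: 6.82
eef_pos: [0.4019, -0.2809, 0.216]
tcp_rot: [1.0, -0.004, 0.001, 0.001]
contact_force: [0.4, 0.6, 0.9]
opening: 1.0
finger_force: 0.0
```

```bash
cat > f.py <<'E'
import sys
from h import *
from scipy.optimize import least_squares
n=sys.argv[1]
def circ(Q,r): return least_squares(lambda p:np.hypot(*(Q-p).T)-r,np.median(Q,0),loss='soft_l1',f_scale=.002).x
C=[]
for c in("scene","top"):
    z=np.load(f"{c}{n}.npz"); im=z["im"].astype(int);P=pts(c,z["d"])
    r=np.hypot(P[...,0]-.546,P[...,1]+.222); m=(r<.035)&(P[...,2]>.066)&(P[...,2]<.085); t=circ(P[m][:,:2],.0245);print(c,"tin",m.sum(),t.round(4),P[m][:,2].max())
    r=np.hypot(*(P[...,:2]-t).transpose(2,0,1)); m=(r>.0275)&(r<.039)&(P[...,2]>.012)&(P[...,2]<.045)&(im[...,0]-im[...,2]>25)
    a=np.degrees(np.arctan2(*(P[m][:,:2]-t).T[::-1])); o=np.argsort(a)
    print(np.c_[np.argwhere(m)[:,::-1],a,r[m]*1000,P[m][:,2]*1000,im[m]][o].astype(int)[:40])
    m=(np.hypot(P[...,0]-.404,P[...,1]+.28)<.05)&(P[...,2]>.044)&(P[...,2]<.06);print("knob",m.sum(),P[m].mean(0) if m.any() else 0)
E
python3 e.py 4; python3 f.py 4;python3 d.py .4035 -.2806 .12 0; python3 -c "
import cv2,numpy as np
a=cv2.imread('pics/top4.png')[140:290,190:340];b=cv2.imread('pics/scene4.png')[150:300,190:340]
cv2.imwrite('pics/c4.png',np.hstack([cv2.resize(x,(400,400),interpolation=2) for x in (a,b)]))"
```

```text
scene tin 172 [ 0.5459 -0.2231] 0.07883347657702133
[[274 215 -42  29  40 241 217 139]
 [274 224 -39  29  13 157 119  72]
 [274 217 -37  29  33 144 109  61]
 [274 223 -36  30  15 148 111  64]
 [273 224 -35  27  12 152 122  88]
 [274 219 -35  30  26 145 109  66]
 [274 218 -35  30  29 140 104  59]
 [275 216 -34  33  35 205 167 116]
 [274 222 -34  30  17 149 111  63]
 [274 221 -34  30  20 150 113  64]
 [274 220 -33  30  23 148 113  66]
 [274 216 -31  30  34 195 168 100]
 [275 217 -31  33  30 190 149 100]
 [273 219 -30  28  25 127 104  79]
 [273 215 -30  28  37 188 161 114]
 [273 223 -30  28  13 131 103  71]
 [273 220 -29  28  22 135 108  77]
 [273 222 -29  28  16 131 104  73]
 [273 221 -28  29  19 136 109  81]
 [273 217 -27  29  30 124 104  85]
 [273 216 -25  29  33 158 136 100]
 [273 218 -24  29  26 119 101  82]
 [274 213 -15  36  37 155 121  93]
 [273 214 -15  33  35 171 143 106]
 [273 213 -14  33  38 182 151 113]]
knob 56 [ 0.40251087 -0.28202868  0.04963393]
top tin 98 [ 0.5463 -0.2226] 0.08116123727963553
[[265 200 -36  31  30 115  96  75]
 [264 199 -30  32  32 164 157 133]
 [261 197 -17  32  41 165 160 122]
 [261 196 -15  35  38 170 159 101]
 [260 196 -11  34  39 173 163 109]
 [259 196  -6  34  36 174 167 124]
 [258 196  -2  34  38 168 164 126]
 [257 196   1  34  35 159 152 122]
 [256 196   5  34  35 158 151 124]]
knob 0 0
t 6.92 [ 0.4031 -0.2802  0.2152] F [0.6 0.6 0.6] 1.001 0.0
[0.0003, 0.0003, 0.0952, 0.0007, -0.0012, -0.0051]
```

View pics/c4.png

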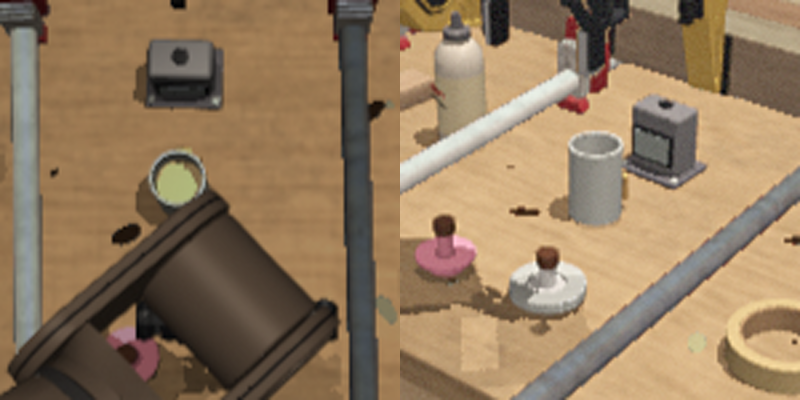

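Run:
```python
from h import *
for n in("1","4"):
    z=np.load(f"scene{n}.npz");im=z["im"].astype(int);P=pts("scene",z["d"])
    m=(abs(P[...,0]-.64)<.012)&(abs(P[...,1]+.225)<.045)&(P[...,2]>.014)&(P[...,2]<.064)
    Q=P[m]; A=np.c_[Q[:,1],np.ones(len(Q))]; k=np.linalg.lstsq(A,Q[:,0],rcond=None)[0]
    print("front x=",k, "normal yaw deg",np.degrees(-np.arctan(k[0])),"y range",np.percentile(Q[:,1],[1,50,99]),"tin y")
    for v in range(196,214,2): print(v,[(u,int(P[v,u,1]*1000),int(P[v,u,2]*1000),int(im[v,u].mean())) for u in range(274,300,2)])
z=np.load("top4.npz");P=pts("top",z["d"])
m=(abs(P[...,0]-.66)<.035)&(abs(P[...,1]+.225)<.045)&(P[...,2]>.066)&(P[...,2]<.084);Q=P[m]
print(cv2.minAreaRect((Q[:,:2]*1000).astype(np.float32)))
```

```text
front x= [-0.04545316  0.62938459] normal yaw deg 2.602482766700142 y range [-0.25570416 -0.2311235  -0.19764326] tin y
196 [(274, -133, 0, 184), (276, -138, 1, 191), (278, -200, 51, 53), (280, -207, 53, 78), (282, -213, 55, 88), (284, -219, 57, 87), (286, -227, 60, 90), (288, -235, 63, 90), (290, -240, 64, 86), (292, -249, 69, 101), (294, -251, 67, 123), (296, -253, 65, 104), (298, -253, 61, 106)]
198 [(274, -140, 0, 186), (276, -147, 2, 167), (278, -203, 48, 127), (280, -211, 51, 61), (282, -217, 52, 45), (284, -219, 50, 59), (286, -231, 57, 92), (288, -236, 58, 93), (290, -240, 58, 89), (292, -247, 61, 89), (294, -252, 61, 102), (296, -252, 58, 103), (298, -256, 57, 104)]
200 [(274, -149, 1, 192), (276, -155, 2, 168), (278, -205, 43, 108), (280, -210, 44, 116), (282, -219, 48, 106), (284, -224, 49, 83), (286, -230, 50, 48), (288, -236, 53, 42), (290, -241, 53, 78), (292, -250, 58, 88), (294, -252, 56, 109), (296, -254, 54, 104), (298, -254, 49, 103)]
202 [(274, -159, 3, 188), (276, -160, 1, 170), (278, -204, 36, 111), (280, -212, 39, 110), (282, -216, 40, 111), (284, -224, 43, 116
[... 3609 characters left out ...]
2, 93), (296, -254, 29, 92), (298, -253, 23, 91)]
210 [(274, -193, 9, 142), (276, -197, 9, 76), (278, -202, 9, 66), (280, -207, 10, 72), (282, -216, 14, 69), (284, -223, 17, 55), (286, -233, 23, 69), (288, -239, 24, 106), (290, -246, 27, 72), (292, -251, 27, 70), (294, -250, 23, 94), (296, -256, 25, 96), (298, -253, 16, 91)]
212 [(274, -198, 7, 117), (276, -202, 7, 125), (278, -207, 8, 73), (280, -212, 8, 56), (282, -216, 8, 68), (284, -223, 11, 71), (286, -232, 15, 76), (288, -233, 12, 58), (290, -246, 21, 24), (292, -247, 18, 80), (294, -255, 22, 92), (296, -255, 17, 91), (298, -253, 10, 92)]
((658.3114624023438, -224.7294921875), (57.86228561401367, 38.469688415527344), 88.38897705078125)
```

{"name": "carry_out", "arguments": {
  "deltas": [0.04, -0.015, 0, 0, 0, 0, 0.09, -0.035, 0, 0, 0, 0, 0.13, -0.052, 0.02, 0, 0, 0, 0.143, -0.0573, 0.07, 0, 0, -0.005, 0.143, -0.0573, 0.07, 0, 0, -0.005]
}}

```text
time: 7.55
eef_pos: [0.5446, -0.2202, 0.1389]
tcp_rot: [1.0, 0.002, -0.005, -0.003]
contact_force: [-0.0, -0.5, 0.7]
opening: 0.999
finger_force: 0.0
```

```bash
python3 d.py .5461 -.2229 .045 0
```

```text
t 7.55 [ 0.5446 -0.2202  0.1389] F [-0.  -0.5  0.7] 0.999 0.0
[0.0024, 0.0033, 0.0939, -0.0061, 0.0094, 0.0036]
```

{"name": "carry_out", "arguments": {
  "deltas": [0.001, 0.002, 0.03, 0, 0, 0, 0.001, 0.002, 0.06, 0, 0, 0, 0.001, 0.002, 0.08, 0, 0, 0, 0.001, 0.002, 0.096, 0, 0, 0, 0.001, 0.002, 0.096, 0, 0, 0]
}}

```text
time: 8.18
eef_pos: [0.5465, -0.2253, 0.0476]
tcp_rot: [1.0, 0.0, -0.001, -0.0]
contact_force: [0.6, -0.0, -1.0]
opening: 0.997
finger_force: 0.0
```

{"name": "carry_out", "arguments": {
  "deltas": [0, 0, 0, 0, 0, 0, 0, 0, 0, 0, 0, 0, 0, 0, 0, 0, 0, 0, 0, 0, 0, 0, 0, 0, 0, 0, 0, 0, 0, 0],
  "grip": 40
}}

```text
time: 8.8
eef_pos: [0.5479, -0.2254, 0.0501]
tcp_rot: [1.0, 0.0, 0.001, 0.0]
contact_force: [-1.0, 3.2, 6.0]
opening: 0.602
finger_force: 41.2
```

{"name": "carry_out", "arguments": {
  "deltas": [0, 0, 0, 0, 0, -0.03, 0, 0, 0, 0, 0, -0.055, 0, 0, 0, 0, 0, -0.055, 0, 0, 0, 0, 0, -0.055]
}}

```text
time: 9.3
eef_pos: [0.5475, -0.2259, 0.0501]
tcp_rot: [1.0, 0.028, 0.0, 0.0]
contact_force: [-2.1, 2.5, 6.5]
opening: 0.602
finger_force: 41.1
```

```bash
python3 d.py .5461 -.2229 .045 0
```

```text
t 9.3 [ 0.5475 -0.2259  0.0501] F [-2.1  2.5  6.5] 0.602 41.05940910089657
[-0.0013, -0.0031, 0.0051, 0.0009, -0.0008, 0.0556]
```

{"name": "carry_out", "arguments": {
  "deltas": [0, 0, 0, 0, 0, 0, 0, 0, 0, 0, 0, 0, 0, 0, 0, 0, 0, 0, 0, 0, -0.03, 0, 0, 0, 0, 0, -0.08, 0, 0, 0],
  "grip": 100
}}

```text
time: 9.93
eef_pos: [0.5453, -0.2247, 0.1265]
tcp_rot: [1.0, 0.028, -0.002, -0.002]
contact_force: [0.0, -0.9, 0.2]
opening: 0.998
finger_force: 0.0
```

{"name": "carry_out", "arguments": {
  "deltas": [-0.02, 0, -0.05, 0, 0, 0, -0.07, 0.03, -0.06, 0, 0, 0, -0.12, 0.04, -0.06, 0, 0, 0, -0.147, 0.0465, -0.06, 0, 0, 0, -0.147, 0.0465, -0.06, 0, 0, 0]
}}

```text
time: 10.55
eef_pos: [0.4016, -0.2806, 0.1883]
tcp_rot: [1.0, 0.026, 0.0, 0.0]
contact_force: [0.6, -0.2, 0.7]
opening: 1.001
finger_force: 0.0
```

```bash
python3 e.py 5; python3 f.py 5; python3 d.py .4035 -.2808 .12 0 .4035 -.2808 .026 0
```

```text
scene tin 178 [ 0.5452 -0.2246] 0.07872254677376522
[[274 224 -35  29  12 156 118  70]
 [274 222 -34  29  18 144 106  63]
 [274 216 -34  29  36 197 169 102]
 [274 220 -31  30  23 143 104  63]
 [274 219 -30  30  26 138 104  61]
 [275 217 -29  33  31 190 152 103]
 [274 223 -29  30  14 148 108  63]
 [274 218 -28  30  28 136  99  55]
 [275 216 -28  33  33 205 165 109]
 [275 218 -28  33  27 189 150 102]
 [274 221 -27  31  19 140 106  57]
 [274 217 -26  31  30 142 111  67]
 [274 215 -25  31  36 246 220 147]]
knob 53 [ 0.40316985 -0.28168564  0.04958848]
top tin 101 [ 0.5454 -0.2241] 0.08151682292803852
[[265 199 -32  32  37 128 100  69]
 [261 197 -13  33  37 165 161 125]
 [261 196 -12  36  36 166 150  91]
 [260 196  -8  35  37 168 150 102]
 [259 196  -4  35  35 169 151 106]
 [258 196   0  36  33 171 157 122]
 [257 196   3  35  35 169 160 134]
 [256 196   7  34  40 174 167 134]]
knob 0 0
t 10.65 [ 0.4031 -0.2803  0.1885] F [-0.7 -0.4 -0.1] 0.999 0.0
[0.0003, 0.0005, 0.0685, 0.0003, -0.0008, 0.0547]
[0.0002, 0.0005, 0.1625, 0.0003, -0.0008, 0.0547]
```

{"name": "carry_out", "arguments": {
  "deltas": [0, 0.0005, 0.05, 0, 0, 0, 0, 0.0005, 0.09, 0, 0, 0, 0, 0.0005, 0.125, 0, 0, 0, 0, 0.0005, 0.15, 0, 0, 0, 0, 0.0005, 0.163, 0, 0, 0]
}}

```text
time: 11.28
eef_pos: [0.4032, -0.2796, 0.0236]
tcp_rot: [1.0, 0.028, -0.001, -0.001]
contact_force: [0.4, 0.3, 0.4]
opening: 1.003
finger_force: 0.0
```

{"name": "carry_out", "arguments": {
  "deltas": [0, 0, 0, 0, 0, 0, 0, 0, 0, 0, 0, 0, 0, 0, 0, 0, 0, 0, 0, 0, 0, 0, 0, 0, 0, 0, 0, 0, 0, 0],
  "grip": 12,
  "grip_force": 45
}}

```text
time: 11.9
eef_pos: [0.4033, -0.2809, 0.0264]
tcp_rot: [1.0, 0.028, 0.001, 0.0]
contact_force: [-0.3, 2.3, 5.7]
opening: 0.212
finger_force: 43.8
```

{"name": "carry_out", "arguments": {
  "deltas": [0, 0, 0, 0, 0, 0, 0, 0, 0, 0, 0, 0]
}}

```text
time: 12.15
eef_pos: [0.4034, -0.2809, 0.0263]
tcp_rot: [1.0, 0.028, 0.001, 0.0]
contact_force: [-0.3, 2.4, 5.4]
opening: 0.213
finger_force: 43.8
```

{"name": "carry_out", "arguments": {
  "deltas": [0, 0, -0.005, 0, 0, 0, 0, 0, -0.018, 0, 0, 0, 0, 0, -0.036, 0, 0, 0, 0, 0, -0.055, 0, 0, 0, 0, 0, -0.074, 0, 0, 0]
}}

```text
time: 12.78
eef_pos: [0.4025, -0.2805, 0.1002]
tcp_rot: [1.0, 0.028, -0.0, 0.0]
contact_force: [0.6, -0.4, -2.6]
opening: 0.219
finger_force: 44.0
```

{"name": "carry_out", "arguments": {
  "deltas": [0, 0, -0.018, 0, 0, 0, 0, 0, -0.032, 0, 0, 0, 0, 0, -0.042, 0, 0, 0, 0, 0, -0.046, 0, 0, 0, 0, 0, -0.046, 0, 0, 0]
}}

```text
time: 13.4
eef_pos: [0.4027, -0.2805, 0.1452]
tcp_rot: [1.0, 0.028, -0.0, -0.0]
contact_force: [-0.2, 0.2, -3.1]
opening: 0.213
finger_force: 44.0
```

```bash
python3 d.py .5453 -.2247 .147 0.055 .5453 -.2247 .09 0.055
```

```text
t 13.4 [ 0.4027 -0.2805  0.1452] F [-0.2  0.2 -3.1] 0.213 43.97015333175659
[0.1455, -0.0479, -0.0018, -0.0002, 0.0002, 0.0003]
[0.1455, -0.0479, 0.0552, -0.0002, 0.0002, 0.0003]
```

{"name": "carry_out", "arguments": {
  "deltas": [0.006, -0.002, 0, 0, 0, 0, 0.02, -0.0066, 0, 0, 0, 0, 0.04, -0.013, 0, 0, 0, 0, 0.063, -0.021, 0, 0, 0, 0, 0.086, -0.0285, 0, 0, 0, 0]
}}

```text
time: 14.02
eef_pos: [0.4885, -0.2465, 0.1448]
tcp_rot: [1.0, 0.028, -0.0, -0.0]
contact_force: [-0.1, 0.9, -3.1]
opening: 0.212
finger_force: 44.0
```

{"name": "carry_out", "arguments": {
  "deltas": [0.022, -0.0075, 0, 0, 0, 0, 0.04, -0.013, 0, 0, 0, 0, 0.053, -0.0175, 0, 0, 0, 0, 0.0585, -0.0195, 0, 0, 0, 0, 0.0585, -0.0195, 0, 0, 0, 0]
}}

```text
time: 14.65
eef_pos: [0.5444, -0.2247, 0.1452]
tcp_rot: [1.0, 0.028, -0.0, -0.0]
contact_force: [-0.6, 0.0, -2.0]
opening: 0.214
finger_force: 44.0
```

{"name": "carry_out", "arguments": {
  "deltas": [0, 0, 0, 0, 0, 0, 0, 0, 0, 0, 0, 0]
}}

```text
time: 14.9
eef_pos: [0.544, -0.225, 0.1454]
tcp_rot: [1.0, 0.027, -0.0, 0.0]
contact_force: [0.6, 0.8, -2.0]
opening: 0.212
finger_force: 44.0
```

```bash
python3 d.py .5453 -.2247 .09 0.055; python3 e.py 6; python3 f.py 6 | grep -v '\['; python3 -c "
import cv2
b=cv2.imread('pics/scene6.png')[140:260,210:330]
cv2.imwrite('pics/c6.png',cv2.resize(b,(600,600),interpolation=2))"
python3 - <<'E'
from h import *
z=np.load("scene6.npz");P=pts("scene",z["d"]);im=z["im"].astype(int)
m=(np.hypot(P[...,0]-.545,P[...,1]+.225)<.045)
for z0,z1 in((.045,.07),(.066,.085),(.11,.125),(.122,.14),(.14,.17)):
    k=m&(P[...,2]>z0)&(P[...,2]<z1); Q=P[k]; print(z0,k.sum(),Q.min(0).round(3),Q.max(0).round(3))
E
```

```text
t 14.9 [ 0.544  -0.225   0.1454] F [ 0.6  0.8 -2. ] 0.212 43.973416686058044
[0.0013, -0.0002, 0.0554, 0.0, 0.0001, -0.0004]
knob 0 0
knob 0 0
0.045 263 [ 0.518 -0.251  0.045] [ 0.572 -0.2    0.07 ]
0.066 173 [ 0.518 -0.25   0.066] [ 0.572 -0.199  0.079]Traceback (most recent call last):
  File "<stdin>", line 5, in <module>
    return umr_minimum(a, axis, None, out, keepdims, initial, where)
ValueError: zero-size array to reduction operation minimum which has no identity
```

View pics/c6.png

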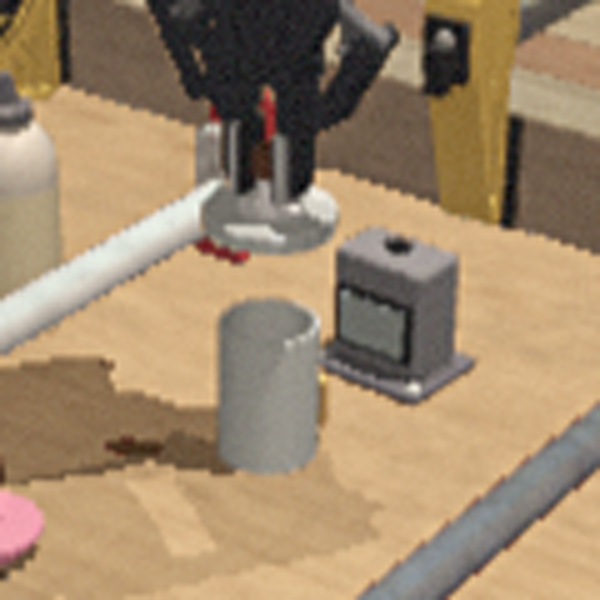

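{"name": "carry_out", "arguments": {
  "deltas": [0.001, 0, 0.006, 0, 0, 0, 0.001, 0, 0.016, 0, 0, 0, 0.001, 0, 0.026, 0, 0, 0, 0.001, 0, 0.034, 0, 0, 0, 0.001, 0, 0.04, 0, 0, 0]
}}

```text
time: 15.62
eef_pos: [0.5452, -0.2245, 0.1044]
tcp_rot: [1.0, 0.028, -0.0, -0.0]
contact_force: [-0.2, 1.1, -2.7]
opening: 0.217
finger_force: 44.0
```

{"name": "carry_out", "arguments": {
  "deltas": [0, 0, 0.002, 0, 0, 0, 0, 0, 0.004, 0, 0, 0, 0, 0, 0.006, 0, 0, 0, 0, 0, 0.008, 0, 0, 0, 0, 0, 0.01, 0, 0, 0]
}}

```text
time: 16.25
eef_pos: [0.5455, -0.2247, 0.0954]
tcp_rot: [1.0, 0.028, 0.0, 0.0]
contact_force: [1.1, 0.7, -3.0]
opening: 0.212
finger_force: 44.0
```

{"name": "carry_out", "arguments": {
  "deltas": [0, 0, 0.0015, 0, 0, 0, 0, 0, 0.003, 0, 0, 0, 0, 0, 0.0045, 0, 0, 0, 0, 0, 0.006, 0, 0, 0, 0, 0, 0.0065, 0, 0, 0]
}}

```text
time: 16.88
eef_pos: [0.5459, -0.2249, 0.0897]
tcp_rot: [1.0, 0.028, 0.0, 0.0]
contact_force: [-1.4, 1.8, 2.6]
opening: 0.211
finger_force: 44.4
```

Force is building, so the flange has reached the rim. I'll press down slightly and then release.

{"name": "carry_out", "arguments": {
  "deltas": [0, 0, 0.001, 0, 0, 0, 0, 0, 0.001, 0, 0, 0]
}}

```text
time: 17.12
eef_pos: [0.5464, -0.2254, 0.0895]
tcp_rot: [1.0, 0.028, 0.001, 0.001]
contact_force: [-0.9, 1.2, 4.6]
opening: 0.213
finger_force: 44.6
```

{"name": "carry_out", "arguments": {
  "deltas": [0, 0, 0, 0, 0, 0, 0, 0, 0, 0, 0, 0, 0, 0, 0, 0, 0, 0, 0, 0, 0, 0, 0, 0, 0, 0, 0, 0, 0, 0],
  "grip": 50
}}

```text
time: 17.75
eef_pos: [0.5454, -0.2247, 0.0877]
tcp_rot: [1.0, 0.028, -0.0, -0.0]
contact_force: [-0.7, -1.0, -0.6]
opening: 0.499
finger_force: 0.0
```

{"name": "carry_out", "arguments": {
  "deltas": [0, 0, -0.02, 0, 0, 0, 0, 0, -0.06, 0, 0, 0, -0.03, 0, -0.09, 0, 0, 0, -0.08, 0, -0.1, 0, 0, 0, -0.12, 0, -0.1, 0, 0, 0],
  "grip": 100
}}

```text
time: 18.38
eef_pos: [0.4253, -0.232, 0.191]
tcp_rot: [1.0, 0.028, 0.002, 0.002]
contact_force: [0.6, -0.6, -0.1]
opening: 1.0
finger_force: 0.0
```

```bash
python3 e.py 7
python3 - <<'E'
from h import *
from scipy.optimize import least_squares
def circ(Q,r): return least_squares(lambda p:np.hypot(*(Q-p).T)-r,np.median(Q,0),loss='soft_l1',f_scale=.002).x.round(4)
for c in("scene","top"):
    z=np.load(c+"7.npz");P=pts(c,z["d"]); m=(np.hypot(P[...,0]-.545,P[...,1]+.225)<.05)
    k=m&(P[...,2]>.104)&(P[...,2]<.125);print(c,"knob",k.sum(),P[k].mean(0).round(4),np.percentile(P[k][:,2],90))
    k=m&(P[...,2]>.07)&(P[...,2]<.09);Q=P[k];print("lid",k.sum(),Q.min(0).round(3),Q.max(0).round(3),np.median(Q[:,2]))
    k=m&(P[...,2]>.076)&(P[...,2]<.088);Q=P[k];A=np.c_[Q[:,:2]-Q[:,:2].mean(0),np.ones(len(Q))];print("plane",np.linalg.lstsq(A,Q[:,2],rcond=None)[0])
    k=m&(P[...,2]>.04)&(P[...,2]<.066);Q=P[k];print("tin",circ(Q[:,:2],.026))
b=cv2.imread('pics/scene7.png')[140:260,210:330]
a=cv2.imread('pics/top7.png')[140:260,200:320]
cv2.imwrite('pics/c7.png',np.hstack([cv2.resize(x,(400,400),interpolation=2) for x in(a,b)]))
E
python3 d.py .5453 -.2245 .16 0 .5453 -.2245 .052 0
```

```text
scene knob 49 [ 0.5441 -0.2268  0.1113] 0.11462199293574263
lid 323 [ 0.513 -0.259  0.071] [ 0.58  -0.192  0.09 ] 0.08274680134243717
plane [0.02496902 0.02148988 0.08247637]
tin [ 0.5091 -0.2502]
top knob 60 [ 0.5468 -0.225   0.1138] 0.11702961842671955
lid 527 [ 0.515 -0.256  0.074] [ 0.579 -0.193  0.089] 0.0828228207685946
plane [0.00187607 0.0029517  0.08282144]
t 18.48 [ 0.4234 -0.2312  0.1892] F [-0.2 -0.7 -0.1] 0.998 0.0
[0.1221, -0.0002, 0.0292, 0.0011, -0.0005, 0.0534]
[0.1221, -0.0003, 0.1372, 0.0011, -0.0005, 0.0534]
  return _methods._mean(a, axis=axis, dtype=dtype,
  ret = um.true_divide(
Traceback (most recent call last):
ValueError: Initial guess is outside of provided bounds
```

{"name": "carry_out", "arguments": {
  "deltas": [0.03, 0, 0, 0, 0, 0, 0.07, 0, 0, 0, 0, 0, 0.11, 0.0006, 0, 0, 0, 0, 0.1235, 0.0006, 0.02, 0, 0, 0, 0.1235, 0.0006, 0.05, 0, 0, 0]
}}

```text
time: 19.1
eef_pos: [0.5521, -0.2256, 0.1397]
tcp_rot: [1.0, 0.028, 0.002, 0.001]
contact_force: [-1.0, 0.6, -0.5]
opening: 0.999
finger_force: 0.0
```

{"name": "carry_out", "arguments": {
  "deltas": [0, 0, 0, 0, 0, 0, 0, 0, 0, 0, 0, 0]
}}

```text
time: 19.35
eef_pos: [0.5498, -0.2254, 0.1393]
tcp_rot: [1.0, 0.028, 0.001, 0.001]
contact_force: [-1.1, -0.9, 0.2]
opening: 0.999
finger_force: 0.0
```

```bash
python3 d.py .5465 -.225 .050 0.055
```

```text
t 19.35 [ 0.5498 -0.2254  0.1393] F [-1.1 -0.9  0.2] 0.999 0.0
[-0.0035, -0.0007, 0.0893, 0.0011, -0.0017, 0.0003]
```

{"name": "carry_out", "arguments": {
  "deltas": [-0.0035, -0.0005, 0.02, 0, 0, 0, -0.0035, -0.0005, 0.04, 0, 0, 0, -0.0035, -0.0005, 0.06, 0, 0, 0, -0.0035, -0.0005, 0.078, 0, 0, 0, -0.0035, -0.0005, 0.088, 0, 0, 0]
}}

```text
time: 19.98
eef_pos: [0.5446, -0.2243, 0.0477]
tcp_rot: [1.0, 0.028, -0.001, -0.001]
contact_force: [-0.2, 0.1, 0.1]
opening: 0.998
finger_force: 0.0
```

{"name": "carry_out", "arguments": {
  "deltas": [0, 0, 0, 0, 0, 0, 0, 0, 0, 0, 0, 0]
}}

```text
time: 20.23
eef_pos: [0.546, -0.2251, 0.0505]
tcp_rot: [1.0, 0.028, 0.001, 0.0]
contact_force: [0.7, 0.6, 0.2]
opening: 1.0
finger_force: 0.0
```

{"name": "carry_out", "arguments": {
  "deltas": [0, 0, 0, 0, 0, 0, 0, 0, 0, 0, 0, 0, 0, 0, 0, 0, 0, 0, 0, 0, 0, 0, 0, 0],
  "grip": 65,
  "grip_force": 35
}}

```text
time: 20.72
eef_pos: [0.5463, -0.2252, 0.0513]
tcp_rot: [1.0, 0.028, 0.001, 0.001]
contact_force: [-1.2, -0.6, 5.6]
opening: 0.782
finger_force: 38.5
```

```bash
python3 e.py 8; python3 d.py .5465 -.225 .050 0.055
python3 - <<'E'
from h import *
b=cv2.imread('pics/scene8.png')[140:260,210:330]
a=cv2.imread('pics/top8.png')[140:260,200:320]
cv2.imwrite('pics/c8.png',np.hstack([cv2.resize(x,(400,400),interpolation=2) for x in(a,b)]))
E
```

```text
t 20.82 [ 0.5463 -0.2252  0.0513] F [-0.6  0.2  5.5] 0.775 38.51741695543751
[0.0002, -0.0002, 0.0013, 0.0011, -0.0019, 0.0003]
```

View pics/c8.png

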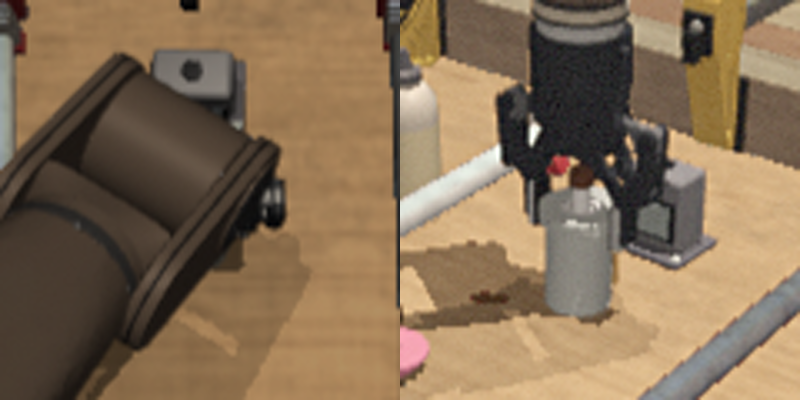

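The scene view shows the fingers straddling the outer lid at the top of the tin, around (580,205), with the knob (580,178) below the gripper body. Opening is about 66 mm, so it has the rim. I'll lift slowly.

{"name": "carry_out", "arguments": {
  "deltas": [0, 0, -0.002, 0, 0, 0, 0, 0, -0.005, 0, 0, 0, 0, 0, -0.009, 0, 0, 0, 0, 0, -0.014, 0, 0, 0, 0, 0, -0.02, 0, 0, 0]
}}

```text
time: 21.45
eef_pos: [0.5454, -0.2247, 0.0701]
tcp_rot: [1.0, 0.028, -0.0, -0.0]
contact_force: [0.4, 0.1, -0.8]
opening: 0.778
finger_force: 39.1
```

{"name": "carry_out", "arguments": {
  "deltas": [0, 0, -0.006, 0, 0, 0, 0, 0, -0.013, 0, 0, 0, 0, 0, -0.02, 0, 0, 0, 0, 0, -0.027, 0, 0, 0, 0, 0, -0.034, 0, 0, 0]
}}

```text
time: 22.08
eef_pos: [0.5455, -0.2248, 0.1044]
tcp_rot: [1.0, 0.028, 0.0, 0.0]
contact_force: [0.2, -0.4, 0.3]
opening: 0.776
finger_force: 39.1
```

{"name": "carry_out", "arguments": {
  "deltas": [0, 0, -0.007, 0, 0, 0, 0, 0, -0.014, 0, 0, 0, 0, 0, -0.018, 0, 0, 0, 0, 0, -0.02, 0, 0, 0, 0, 0, -0.02, 0, 0, 0]
}}

```text
time: 22.7
eef_pos: [0.5454, -0.2248, 0.1238]
tcp_rot: [1.0, 0.028, -0.0, 0.0]
contact_force: [0.4, 0.0, -0.8]
opening: 0.775
finger_force: 39.1
```

```bash
python3 e.py 9; python3 d.py .5465 -.225 .050 0.055
python3 - <<'E'
from h import *
z=np.load("scene9.npz");P=pts("scene",z["d"]); m=(np.hypot(P[...,0]-.545,P[...,1]+.225)<.05)
k=m&(P[...,2]>.07)&(P[...,2]<.085);Q=P[k];print("flange",k.sum(),Q.min(0).round(3),Q.max(0).round(3),np.median(Q[:,2]))
for z0 in np.arange(.08,.2,.008):
    k=m&(P[...,2]>z0)&(P[...,2]<z0+.008); print(z0.round(3),k.sum(),end=' ')
b=cv2.imread('pics/scene9.png')[120:260,200:340]
a=cv2.imread('pics/top9.png')[140:280,190:330]
cv2.imwrite('pics/c9.png',cv2.resize(b,(600,600),interpolation=2))
E
```

```text
t 22.8 [ 0.5453 -0.2246  0.1235] F [-0.9  0.7 -0.8] 0.783 39.08165518892929
[0.0013, 0.0005, 0.0735, -0.0004, 0.0005, 0.0003]
flange 224 [ 0.518 -0.252  0.07 ] [ 0.576 -0.198  0.085] 0.08001190244247341
0.08 117 0.088 14 0.096 16 0.104 24 0.112 25 0.12 0 0.128 10 0.136 30 0.144 87 0.152 240 0.16 58 0.168 42 0.176 58 0.184 58 0.192 75
```

View pics/c9.png

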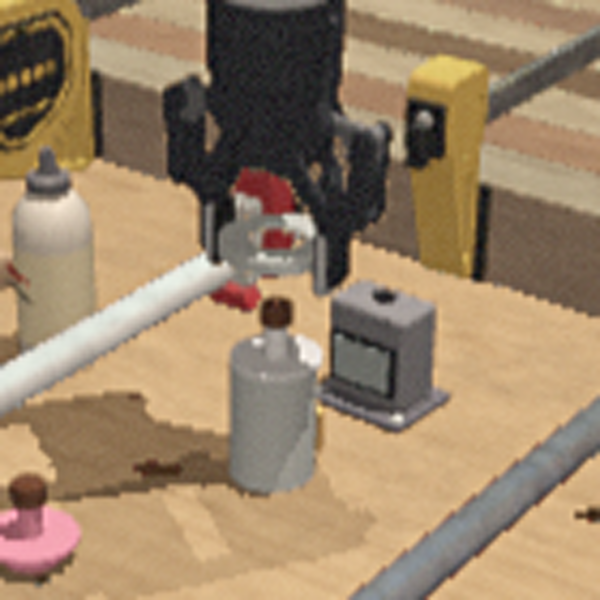

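The outer lid is held level at (268,243), about 3 cm clear above the knob (278,312). The inner lid is seated on the upright tin, so I'm handing in.

```bash
python3 -c "
from plant import ctrl; print(ctrl.sign_off())"
```

```text
the job is handed in; nothing more can be done
None
```

The job is handed in at about 23 s: the tin's label faces the reader window to within a few degrees, the inner lid is seated in its mouth, and the outer lid is held level about 3 cm above the knob.

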